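# Set out the three test stations

## Task

Set out the three bench stations, each a grey tray with three bays in a row from front (nearest the robot) to back. Stand the brown fixative bottle with the white cap in the bay directly in front of the glass staining jar, the small brown oil dropper bottle in the bay directly in front of the black-capped lens case, and the orange-capped strip tub in the bay directly behind the open specimen cup, each upright in the middle of its bay, and lay the red lid centred flat on the cup's mouth. Leave the jar, the lens case and the cup upright in the middle bays, and let go of everything.

Things in the scene. Friction and masses are not known exactly. Their poses are not given: they have to be found in the camera images.
- fixative: Brown round bottle with white cap, 105 mm tall, body 50 mm across up to 70 mm height, then a shoulder; the cap is 24 mm across, from 87 to 105 mm height. 0.16 kg. Origin: centre of its underside; z up along its axis. Loose.
- oil_bottle: Small brown round dropper bottle with black cap, 62 mm tall; body 26 mm across up to about 40 mm height, cap 18 mm across from 49 to 62 mm height. 35 g. Origin: centre of its underside; z up along its axis. Loose.
- strip_tub: White round tub with orange cap, 108 mm tall, 38 mm across, the cap 40 mm across from 92 mm up. 50 g. Origin: centre of its underside; z up along its axis. Loose.
- cup_lid: Red round screw lid lying flat, open side down, 64 mm across, 12 mm thick. 20 g. It simply lies on the cup's rim; no screwing. Origin: centre of its underside; z up along its axis. Loose.
- staining_jar: Clear glass staining jar with lid and violet filling, 48 x 56 mm, 106 mm tall; stands in the middle bay of its tray. It stays there. Origin: centre of its underside; z up along its axis. Loose.
- lens_case: Round lens case, white below, black screw cap, 39 mm across, 56 mm tall; stands in the middle bay of its tray. It stays there. Origin: centre of its underside; z up along its axis. Loose.
- open_cup: Open clear plastic specimen cup without lid, 62 mm across at the mouth, rim 68 mm above its underside; stands in the middle bay of its tray. It stays there, with the lid laid on it. 50 g. Origin: centre of its underside; z up along its axis. Loose.
- tray_stain: Fixed grey tray, 212 mm front to back (x axis, +x away from the robot), 84 mm wide (y), floor 3 mm thick, rim and two cross ribs 6 mm high. Three bays along x, centres at x = -68 (front), 0 (middle), +68 mm (back), each with a dark round mark 58 mm across. Origin: centre of the underside. The trays are alike; this one has the staining jar in its middle bay.
- tray_scope: Fixed grey tray, 212 mm front to back (x axis, +x away from the robot), 84 mm wide (y), floor 3 mm thick, rim and two cross ribs 6 mm high. Three bays along x, centres at x = -68 (front), 0 (middle), +68 mm (back), each with a dark round mark 58 mm across. Origin: centre of the underside. The trays are alike; this one has the lens case in its middle bay.
- tray_urine: Fixed grey tray, 212 mm front to back (x axis, +x away from the robot), 84 mm wide (y), floor 3 mm thick, rim and two cross ribs 6 mm high. Three bays along x, centres at x = -68 (front), 0 (middle), +68 mm (back), each with a dark round mark 58 mm across. Origin: centre of the underside. The trays are alike; this one has the open specimen cup in its middle bay.
Mind the look-alikes: they are no part of the job. Several things have the shape of the cup_lid; the one meant has the colours described above.

How it is judged (in metres and radians):
At the end, for the whole second after the job is handed in: Fixative in the front bay of the jar's tray, oil in the front bay of the lens case's, tub in the back bay of the cup's; jar, case and cup in their middle bays; all upright on the tray floor, within 13 mm of bay centre along and across. Lid flat on the cup, within 10 mm. All at rest and released (x of fixative in the frame of tray_stain between -0.081 and -0.055 m and y of fixative in the frame of tray_stain between -0.013 and 0.013 m and linear speed of each of fixative, oil_bottle, strip_tub, staining_jar, lens_case, open_cup, cup_lid below 0.02 m/s and angle between each of fixative, oil_bottle, strip_tub, staining_jar, lens_case, open_cup, cup_lid's own z axis and vertical below 0.1 rad and height (world z) of each of fixative, oil_bottle, strip_tub, staining_jar, lens_case, open_cup below 0.009 m and x of oil_bottle in the frame of tray_scope between -0.081 and -0.055 m and y of oil_bottle in the frame of tray_scope between -0.013 and 0.013 m and x of strip_tub in the frame of tray_urine between 0.055 and 0.081 m and y of strip_tub in the frame of tray_urine between -0.013 and 0.013 m and x of staining_jar in the frame of tray_stain between -0.013 and 0.013 m and y of staining_jar in the frame of tray_stain between -0.013 and 0.013 m and x of lens_case in the frame of tray_scope between -0.013 and 0.013 m and y of lens_case in the frame of tray_scope between -0.013 and 0.013 m and x of open_cup in the frame of tray_urine between -0.013 and 0.013 m and y of open_cup in the frame of tray_urine between -0.013 and 0.013 m and x of cup_lid in the frame of open_cup between -0.01 and 0.01 m and y of cup_lid in the frame of open_cup between -0.01 and 0.01 m and z of cup_lid in the frame of open_cup between 0.062 and 0.073 m); the robot touches nothing.
It also fails if it takes over 128 s, if anything falls off the work surface, if the arm or the gripper's body presses on something with over 40 N, if the wrist force passes 120 N, or if a joint passes its speed limit or range.

## Robot

A 7-joint arm with a two-finger parallel gripper is mounted at the origin on a cart in front of the work surface, level with it; the furniture and walls round the work are solid. World frame = base frame: x ahead of the robot, y to its left, z up, the work surface at z = 0. Lengths are in m, angles in degrees, forces in N, time in s.
With the tool pointing down it reaches from about 0.425 to 0.875 m from the base axis. Payload 4.7 kg.
Tool frame: the origin (TCP) lies midway between the tips of the shut fingers; the grasp point (between the pads) lies 19 mm behind it; y points along the fingers, x is the direction in which the jaws open and shut, and the axes are right-handed (so a half turn about y gives the same grasp; the last joint's range is limited). The gripper opens to 87 mm and grips with 3 to 60 N. Pads are 19 mm wide; open, the fingers measure 117 mm over their backs; the gripper's body (75 mm by 190 mm) begins 51 mm behind the grasp point.
Start: joints at [-63.879, 18.392, -4.016, 83.108, 1.295, 78.541, -3.26], TCP at [0.278, 0.588, 0.223] pointing down, gripper open.
Joint ranges: [-163.93, 163.93], [-17.29, 119.83], [-79.2, 71.16], [3.27, 140.29], [-89.18, 269.18], [5.43, 117.66], [-154.24, 154.24]. Speed limits (degrees/s): [147.25, 147.25, 180, 180, 180, 180, 180].

## Interface

Orientations are given as [roll, pitch, yaw] about the fixed x, y, z axes, in that order (R = Rz(yaw) Ry(pitch) Rx(roll)).
In Python, from cell import env gives the robot as it stands.
- The arm moves only by the tool carry_out, never from a script. Its argument "targets" is a list of rows, each a list of 2 entries, a list of its own where there are three numbers: the shift along the tool's x, y, z in mm, then the turn, a rotation vector about the tool's x, y, z in degrees. A call has 1 to 12 rows; each row shifts and turns the commanded pose from where the row before left it, along the tool's axes as they then stand; what a row does not reach is not made up. A row lasts 1/10 s, in which the tool goes at most 50 mm and 8.59 degrees, less where a joint would pass 70% of its speed; a pose out of reach is approached as far as the arm can. A call with a gripper value outside its range is refused whole. "jaw" is the opening, from 0 (shut) to 1 (fully open), set as the call begins (left out, the last holds). The fingers move at their own pace and stop on an object; "squeeze" is the grip in N (left out, the last holds). Time passes only in rows, so rows that do not move let the fingers close. It gives the time, the measured TCP pose, the force and the opening at its end, in the units of the state.
- env.get_obs(): the state, without advancing time (a new reading comes with each control period).
- env.read_camera(name): name is "scene" or "top" or "wrist"; returns the picture (420x560x3 uint8, red, green, blue); there is no depth.
- env.get_calibration(name): a dict with "fx", "fy", "cx", "cy" (pixels), "R" (3x3) and "t" (3): a world point X has camera coordinates R X + t; the wrist camera has in their place "hand_eye" (4x4, takes a point from camera to tool coordinates, whose origin is the TCP and whose axes are the tool frame's). Camera axes: x right, y down, z forward; pixel columns grow to the right and rows downward; lengths in m; the calibration is good to about 2 mm. A picture is of the moment at which its call begins: read the wrist's pose just before it. get_calibration takes no time and is no camera call.
- env.sign_off(): hands the job in, once; it reports no verdict.
Trained networks look in the newest picture that a camera, given by its name, has taken for a name from the list of things; names that differ only in an ending like _2 or _b are one class to them, and where a whole thing is asked for, a point or a joint stands for the part that bears it (a point fixed in the world has none). Each returns a list of dicts, best first, with "p" (0 to 1); they miss things now and then, are a little off and sometimes report something else, mostly with a low value. They report only what shows in the picture. A call takes as long as a camera call. They do not tell look-alikes from the thing itself.
- env.outline_of(camera, label): "mask" (420x560 bool, what is visible of it) and "xy" ([column, row] in pixels, amid what is visible of it).
The state is a dict: "time_s": time; "qpos": joint angles; "joint_velocities": joint speeds; "effort": joint torques, N m; "tool_pos": TCP position; "tool_rot": TCP orientation; "force": force on the tool from outside, world axes, zero at the start; "wrist_torque": the same for the moment, N m; "grip_width": finger opening in m.
Only numpy, scipy, OpenCV 4.12 (cv2) and the standard library are available. Lean on these libraries where they do the work, as an engineer would, in place of code of your own. Each camera call takes 0.05 s, during which the arm holds its last target.

## Working session

There is one attempt and no reset: what is moved stays moved. The work goes in short steps, Python scripts to look and compute and a tool call to move; the robot and the scene stay as the last step left them, time stands still between calls to the robot, and variables do not carry over. Pictures are saved under pics/ and viewed, and the job is handed in when it is done.

Besides the shell and the picture viewer there is one more tool, called after "Call:" as name([rows], argument=value, ...), one row to a line, values as JSON. carry_out: Moves the arm, as the interface text tells. Its arguments: {"type":"object","properties":{"targets":{"type":"array","items":{"type":"array"}},"jaw":{"type":"number"},"squeeze":{"type":"number"}},"required":["targets"]}

```bash
ls; mkdir -p pics; python3 - <<'E'
from cell import env
import cv2
o=env.get_obs(); print({k:o[k] for k in('time_s','tool_pos','tool_rot','grip_width','force')})
for c in('scene','top','wrist'):
    im=env.read_camera(c); cv2.imwrite(f'pics/{c}0.png',im[:,:,::-1])
    print(c,env.get_calibration(c))
E
```

```text
pics
{'time_s': 0.0, 'tool_pos': array([0.27771454, 0.58707606, 0.2214609 ]), 'tool_rot': array([-90.00602242,   0.10775042,  64.68922091]), 'grip_width': 0.08689344796704054, 'force': array([-0.20918546,  0.47044835, -0.11395337])}
scene {'fx': 401.4979847544614, 'fy': 401.4979847544614, 'cx': 273.9103895174765, 'cy': 208.82269946094544, 'R': array([[ 0.78980204, -0.61327813, -0.0101327 ],
       [-0.31174399, -0.38713868, -0.86772076],
       [ 0.52823141,  0.68848644, -0.49694869]]), 't': array([-0.37803768,  0.1489111 ,  0.89357745])}
top {'fx': 401.1124792025938, 'fy': 401.1124792025938, 'cx': 283.7086620386209, 'cy': 211.6595532207523, 'R': array([[-2.43551677e-02, -9.99703369e-01, -1.59442448e-05],
       [-9.84881211e-01,  2.39968006e-02, -1.71560934e-01],
       [ 1.71510426e-01, -4.16269212e-03, -9.85173510e-01]]), 't': array([-0.02078715,  0.45084538,  1.28778819])}
wrist {'fx': 307.75291408706374, 'fy': 307.75291408706374, 'cx': 275.51147727145843, 'cy': 204.17722622664954, 'hand_eye': array([[ 9.99998823e-01, -1.44764505e-03,  5.08679201e-04,
         3.94876357e-04],
       [-9.08251922e-04, -2.91248477e-01,  9.56647009e-01,
        -1.62102681e-01],
       [-1.23673327e-03, -9.56646345e-01, -2.91249449e-01,
         8.08960279e-02],
       [ 0.00000000e+00,  0.00000000e+00,  0.00000000e+00,
         1.00000000e+00]])}
```

View pics/scene0.png

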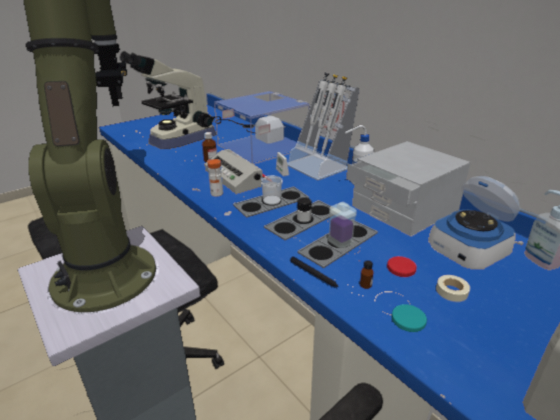

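View pics/top0.png

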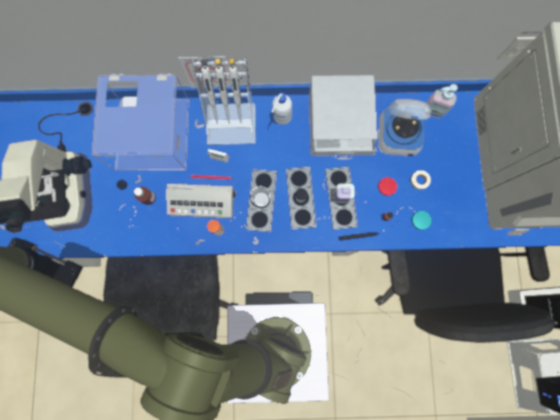

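View pics/wrist0.png

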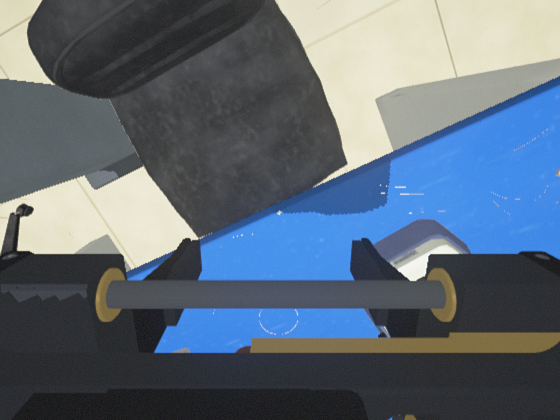

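The red lid is at top (388,186), with the teal look-alike at (421,220). The fixative is at (145,195), the oil bottle at (388,216), and the tub at (213,227). The trays are at columns 261 (cup), 301 (case) and 343 (jar).

```bash
cat > h.py <<'E'
from cell import env
import numpy as np, cv2
from scipy.spatial.transform import Rotation as Ro
def cam(name,obs=None):
    c=env.get_calibration(name)
    if 'R' in c: return c,np.array(c['R']),np.array(c['t'])
    o=obs or env.get_obs(); T=np.eye(4); T[:3,:3]=Ro.from_euler('xyz',o['tool_rot'],degrees=True).as_matrix(); T[:3,3]=o['tool_pos']
    M=np.linalg.inv(T@np.array(c['hand_eye'])); return c,M[:3,:3],M[:3,3]
def proj(C,X):
    c,R,t=C; p=R@np.asarray(X,float)+t; return np.array([c['fx']*p[0]/p[2]+c['cx'],c['fy']*p[1]/p[2]+c['cy']])
def onplane(C,uv,z):
    c,R,t=C; d=R.T@np.array([(uv[0]-c['cx'])/c['fx'],(uv[1]-c['cy'])/c['fy'],1]); o=-R.T@t
    return o+d*(z-o[2])/d[2]
E
python3 - <<'E'
from h import *
import pickle
env.read_camera('top');env.read_camera('scene')
D={}
for c in('top','scene'):
    C=cam(c)
    for n in 'fixative oil_bottle strip_tub cup_lid staining_jar lens_case open_cup tray_stain tray_scope tray_urine'.split():
        r=env.outline_of(c,n); D[c,n]=r
        for d in r[:4]:
            m=d['mask']; ys,xs=np.where(m)
            print(c,n,round(d['p'],2),np.round(d['xy'],1),m.sum(),(xs.min(),xs.max(),ys.min(),ys.max()) if m.any() else '',np.round(onplane(C,d['xy'],0),3))
pickle.dump(D,open('D.pkl','wb'))
for n,im in(('t',env.read_camera('top')),('s',env.read_camera('scene'))):
    cr=im[160:240,110:440] if n=='t' else im[120:340,170:480]
    cv2.imwrite(f'pics/crop_{n}.png',cv2.resize(cr[:,:,::-1],None,fx=2.4,fy=2.4,interpolation=cv2.INTER_CUBIC))
E
```

```text
top fixative 0.5 [142.5 192.2] 295 (np.int64(134), np.int64(156), np.int64(187), np.int64(204)) [0.537 0.451 0.   ]
top oil_bottle 0.61 [388.2 216.3] 49 (np.int64(384), np.int64(391), np.int64(212), np.int64(219)) [ 0.432 -0.387  0.   ]
top oil_bottle 0.58 [388.7 184.3] 269 (np.int64(378), np.int64(396), np.int64(177), np.int64(195)) [ 0.544 -0.396  0.   ]
top strip_tub 0.63 [215.3 225.5] 146 (np.int64(208), np.int64(222), np.int64(221), np.int64(234)) [0.415 0.201 0.   ]
top cup_lid 0.68 [419.7 217.9] 264 (np.int64(412), np.int64(430), np.int64(211), np.int64(228)) [ 0.424 -0.493  0.   ]
top cup_lid 0.61 [384.9 186.3] 265 (np.int64(379), np.int64(396), np.int64(177), np.int64(195)) [ 0.537 -0.383  0.   ]
top staining_jar 0.77 [339.4 192.2] 312 (np.int64(334), np.int64(353), np.int64(184), np.int64(202)) [ 0.52  -0.225  0.   ]
top open_cup 0.7 [257.6 194.2] 262 (np.int64(252), np.int64(269), np.int64(187), np.int64(205)) [0.52  0.056 0.   ]
top tray_stain 0.95 [341.4 206.6] 1121 (np.int64(326), np.int64(356), np.int64(167), np.int64(228)) [ 0.47  -0.229  0.   ]
top tray_stain 0.54 [3
[... 1350 characters left out ...]
 482 (np.int64(387), np.int64(415), np.int64(256), np.int64(276)) [ 0.541 -0.385  0.   ]
scene lens_case 0.89 [304.6 208.1] 318 (np.int64(297), np.int64(310), np.int64(197), np.int64(220)) [ 0.549 -0.052  0.   ]
scene open_cup 0.8 [269.5 189.4] 524 (np.int64(261), np.int64(281), np.int64(175), np.int64(204)) [0.542 0.104 0.   ]
scene tray_stain 0.75 [328.2 246.1] 1253 (np.int64(297), np.int64(376), np.int64(221), np.int64(267)) [ 0.469 -0.229  0.   ]
scene tray_scope 0.72 [294.9 221.9] 1095 (np.int64(264), np.int64(329), np.int64(200), np.int64(239)) [ 0.479 -0.092  0.   ]
scene tray_urine 0.81 [263.2 200.9] 900 (np.int64(233), np.int64(307), np.int64(187), np.int64(216)) [0.483 0.057 0.   ]
```

View pics/crop_t.png

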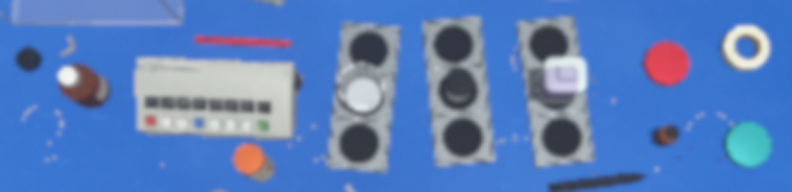

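View pics/crop_s.png

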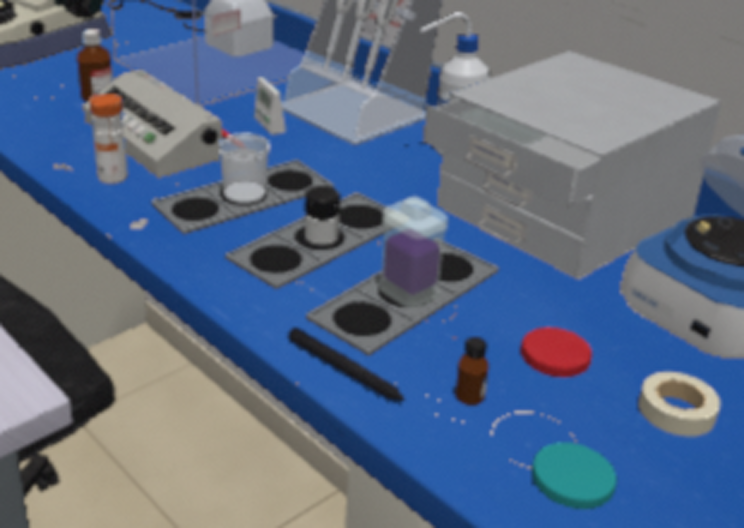

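The crops show the red lid at top px (388,186), round and solid red, so it is the one meant. The teal disc (421,220) and the cream tape ring (421,180) are not. Next I'll fit positions by colour centroids.

```bash
python3 - <<'E'
from h import *
im=env.read_camera('top'); C=cam('top')
hsv=cv2.cvtColor(im,cv2.COLOR_RGB2HSV).astype(int); H,S,V=hsv[...,0],hsv[...,1],hsv[...,2]
def blobs(m,box,mn=10):
    x0,x1,y0,y1=box; mm=np.zeros(m.shape,np.uint8); mm[y0:y1,x0:x1]=m[y0:y1,x0:x1]
    n,l,st,ce=cv2.connectedComponentsWithStats(mm); return [(st[i].tolist(),ce[i]) for i in range(1,n) if st[i][4]>=mn]
def rep(name,m,box,z,mn=10):
    for st,ce in blobs(m,box,mn): print(name,st,np.round(ce,1),np.round(onplane(C,ce,z),4))
rep('marks',(V<75),(240,360,160,235),.003,30)
rep('white',(V>170)&(S<60),(128,160,180,210),.105,5)
rep('orange',(H<14)&(S>150)&(V>150),(200,230,215,240),.108)
rep('red',((H<8)|(H>172))&(S>150)&(V>120),(370,405,170,200),.012)
rep('oilall',((H<20)|(H>160))&(V<130),(375,400,205,225),.03,5)
rep('cup',(S<60)&(V>150),(250,272,185,210),.005)
E
```

```text
marks [292, 172, 14, 13, 134] [298.5 178. ] [ 0.573  -0.0858  0.003 ]
marks [332, 172, 14, 12, 119] [338.  177.4] [ 0.5719 -0.2222  0.003 ]
marks [257, 175, 13, 11, 114] [263.3 179.9] [0.5692 0.0357 0.003 ]
marks [294, 190, 14, 12, 79] [300.4 194.5] [ 0.5147 -0.0907  0.003 ]
marks [296, 211, 14, 13, 140] [302.4 216.9] [ 0.437  -0.0947  0.003 ]
marks [337, 211, 14, 13, 142] [343.7 216.9] [ 0.4335 -0.2349  0.003 ]
marks [253, 213, 13, 14, 141] [259.1 219.2] [0.4325 0.052  0.003 ]
white [134, 187, 8, 9, 51] [137.8 191.2] [0.5159 0.4292 0.105 ]
orange [209, 222, 10, 9, 75] [213.5 225.9] [0.3984 0.1881 0.108 ]
red [379, 178, 17, 17, 211] [387.2 186.1] [ 0.5347 -0.3871  0.012 ]
oilall [384, 214, 7, 6, 27] [386.3 216.6] [ 0.4269 -0.3723  0.03  ]
cup [250, 185, 22, 25, 421] [260.7 197.7] [0.5064 0.0455 0.005 ]
```

Call:
carry_out([
  [[0, -10, 0], [0, -8.44, 0]],
  [[0, -10, 0], [0, -8.44, 0]],
  [[0, -10, 0], [0, -8.43, 0]],
  [[-23, 0, -34], [0, 0, 0]],
  [[-23, 0, -34], [0, 0, 0]],
  [[-23, 0, -34], [0, 0, 0]],
  [[-23, 0, -34], [0, 0, 0]],
  [[-23, 0, -34], [0, 0, 0]],
  [[-22, 0, -34], [0, 0, 0]],
  [[-22, 0, -34], [0, 0, 0]],
  [[0, 0, 0], [0, 0, 0]],
  [[0, 0, 0], [0, 0, 0]],
], jaw=1, squeeze=30)

```text
time_s: 2.6
tool_pos: [0.517, 0.4275, 0.2523]
tool_rot: [-90.0, 0.0, 89.8]
force: [-0.7, 0.5, -0.5]
grip_width: 0.0871
```

```bash
cat > w.py <<'E'
from h import *
import sys
o=env.get_obs(); im=env.read_camera('wrist'); C=cam('wrist',o)
print(o['time_s'],np.round(o['tool_pos'],4),np.round(o['tool_rot'],2),round(o['grip_width'],4),np.round(o['force'],1))
cv2.imwrite(f'pics/{sys.argv[1]}.png',im[:,:,::-1])
if len(sys.argv)>2:
    for d in env.outline_of('wrist',sys.argv[2])[:3]:
        ys,xs=np.where(d['mask']); (c,r)=cv2.minEnclosingCircle(np.c_[xs,ys].astype(np.float32)) if len(xs) else (0,0)
        print(round(d['p'],2),np.round(d['xy'],1),xs.min(),xs.max(),ys.min(),ys.max(),'circ',np.round(c,1),round(r,1))
E
python3 w.py w1 fixative
```

```text
2.6 [0.517  0.4275 0.2523] [-8.998e+01  1.000e-02  8.983e+01] 0.0871 [-0.7  0.5 -0.5]
0.73 [277.5 179.5] 254 297 154 203 circ [276.3 178.7] 24.7
```

View pics/w1.png

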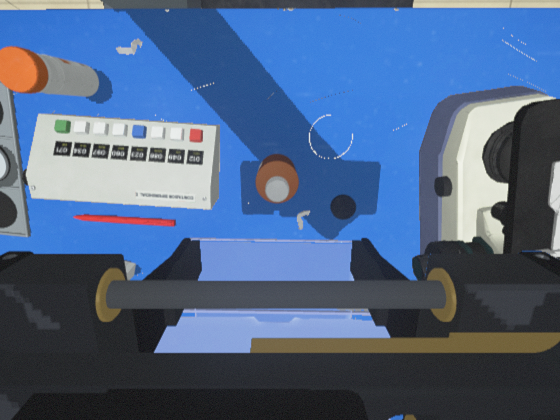

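The wrist view shows the fixative at (277,178) with its cap at about (276,189), clear of everything around it. Next I'll fit the cap position.

```bash
cat > b.py <<'E'
from h import *
def blob(kind,z,name='wrist',box=(0,560,0,240),mn=60):
    o=env.get_obs(); im=env.read_camera(name); C=cam(name,o)
    hsv=cv2.cvtColor(im,cv2.COLOR_RGB2HSV).astype(int); H,S,V=hsv[...,0],hsv[...,1],hsv[...,2]
    m={'white':(V>130)&(S<50),'orange':(H<14)&(S>150)&(V>120),'red':((H<8)|(H>172))&(S>150)&(V>100),'dark':V<60,'brown':((H<20)|(H>165))&(S>80)&(V<170)}[kind]
    x0,x1,y0,y1=box; mm=np.zeros(m.shape,np.uint8); mm[y0:y1,x0:x1]=m[y0:y1,x0:x1]
    n,l,st,ce=cv2.connectedComponentsWithStats(mm)
    for i in range(1,n):
        if st[i][4]>=mn: print(kind,st[i].tolist(),np.round(ce[i],1),np.round(onplane(C,ce[i],z),4))
E
python3 - <<'E'
from b import *
blob('white',.105,box=(245,310,140,215))
blob('brown',.07,box=(245,310,140,215))
o=env.get_obs();C=cam('wrist',o)
for z in(0,.07): print(z,onplane(C,(277,178),z))
E
```

```text
white [263, 179, 23, 25, 483] [274.  191.1] [0.514  0.4292 0.105 ]
brown [253, 162, 43, 42, 904] [274.  178.7] [0.5082 0.4294 0.07  ]
0 [0.52240655 0.43342268 0.        ]
0.07 [0.50744472 0.43292332 0.07      ]
```

Call:
carry_out([
  [[2, 40, 2], [0, 0, 0]],
  [[0, 45, 0], [0, 0, 0]],
  [[0, 45, 0], [0, 0, 0]],
  [[0, 40, 0], [0, 0, 0]],
  [[0, 30, 0], [0, 0, 0]],
  [[0, 11, 0], [0, 0, 0]],
  [[0, 0, 0], [0, 0, 0]],
  [[0, 0, 0], [0, 0, 0]],
])

```text
time_s: 3.6
tool_pos: [0.5146, 0.4319, 0.0435]
tool_rot: [-90.1, -0.1, 90.0]
force: [-0.6, -0.5, 0.3]
grip_width: 0.0872
```

Call:
carry_out([
  [[0, 0, 0], [0, 0, 0]],
  [[0, 0, 0], [0, 0, 0]],
  [[0, 0, 0], [0, 0, 0]],
  [[0, 0, 0], [0, 0, 0]],
  [[0, 0, 0], [0, 0, 0]],
  [[0, 0, 0], [0, 0, 0]],
  [[0, 0, 0], [0, 0, 0]],
  [[0, 0, 0], [0, 0, 0]],
], jaw=0, squeeze=30)

```text
time_s: 4.4
tool_pos: [0.5141, 0.4303, 0.0417]
tool_rot: [-90.0, 0.0, 90.0]
force: [0.1, -0.4, 1.9]
grip_width: 0.048
```

Call:
carry_out([
  [[0, -20, 0], [0, 0, 0]],
  [[0, -40, 0], [0, 0, 0]],
  [[0, -45, 0], [0, 0, 0]],
  [[0, -45, 0], [0, 0, 0]],
  [[0, -20, 0], [0, 0, 0]],
  [[0, 0, 0], [0, 0, 0]],
  [[0, 0, 0], [0, 0, 0]],
])

```text
time_s: 5.1
tool_pos: [0.5136, 0.4305, 0.2107]
tool_rot: [-90.0, 0.0, 90.0]
force: [-1.0, -0.3, -2.0]
grip_width: 0.0484
```

```bash
python3 w.py w2 fixative
```

```text
5.1 [0.5136 0.4305 0.2107] [-8.996e+01  2.000e-02  9.001e+01] 0.0484 [-1.  -0.3 -2. ]
0.68 [275.7 257.1] 228 323 200 337 circ [275.5 271.1] 71.4
```

View pics/w2.png

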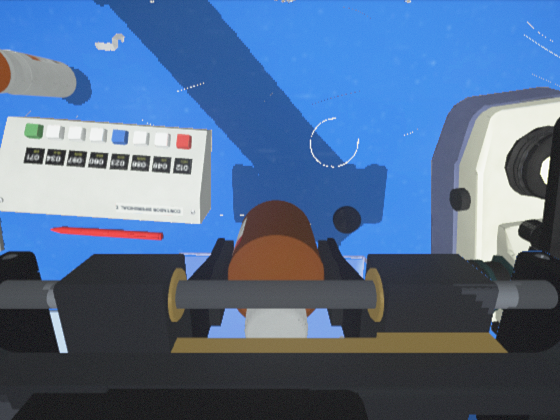

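Call:
carry_out([
  [[-47, 0, 6], [0, 0, 0]],
  [[-47, 0, 6], [0, 0, 0]],
  [[-47, 0, 6], [0, 0, 0]],
  [[-47, 0, 6], [0, 0, 0]],
  [[-47, 0, 6], [0, 0, 0]],
  [[-47, 0, 6], [0, 0, 0]],
  [[-47, 0, 6], [0, 0, 0]],
  [[-47, 0, 6], [0, 0, 0]],
  [[-47, 0, 6], [0, 0, 0]],
  [[-47, 0, 6], [0, 0, 0]],
  [[-47, 0, 6], [0, 0, 0]],
  [[0, 0, 0], [0, 0, 0]],
])

```text
time_s: 6.4
tool_pos: [0.4455, -0.0936, 0.2102]
tool_rot: [-89.9, 0.1, 89.4]
force: [0.5, -0.2, -1.2]
grip_width: 0.0481
```

Call:
carry_out([
  [[-47, 0, 6], [0, 0, 0]],
  [[-47, 0, 6], [0, 0, 0]],
  [[-35, 0, 4], [0, 0, 0]],
  [[-15, 0, 0], [0, 0, 0]],
  [[0, 0, 0], [0, 0, 0]],
  [[0, 0, 0], [0, 0, 0]],
  [[0, 0, 0], [0, 0, 0]],
])

```text
time_s: 7.1
tool_pos: [0.4321, -0.2285, 0.2108]
tool_rot: [-89.9, -0.1, 90.1]
force: [0.1, 0.5, -0.9]
grip_width: 0.048
```

```bash
python3 w.py w3 tray_stain; python3 -c "
from h import *
cv2.imwrite('pics/s3.png',env.read_camera('scene')[:,:,::-1])"
```

```text
7.1 [ 0.4321 -0.2285  0.2108] [-8.992e+01 -6.000e-02  9.015e+01] 0.048 [ 0.1  0.5 -0.9]
0.59 [268.6 176.9] 231 304 147 224 circ [268.  184.4] 48.5
```

View pics/w3.png

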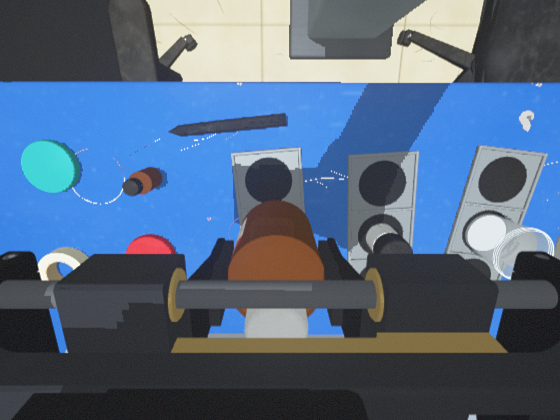

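View pics/s3.png

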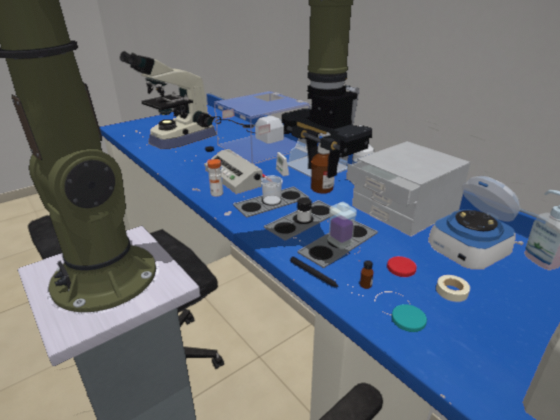

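The wrist view shows the stain tray's front mark at (268,179), the scope's at (383,184) and the cup tray's at (503,179). I'll convert those to world positions.

```bash
python3 - <<'E'
from b import *
blob('dark',.003,box=(225,560,145,215),mn=300)
C=cam('wrist')
for p in[(268.5,180),(383,184),(503,180)]: print(np.round(onplane(C,p,.003),4))
for X in[(.4335,-.2349,.003),(.437,-.0947,.003),(.4325,.052,.003)]: print(proj(C,X))
E
```

```text
dark [360, 161, 35, 44, 890] [375.9 183.7] [ 0.438  -0.1042  0.003 ]
[ 0.4334 -0.2371  0.003 ]
[ 0.4384 -0.0957  0.003 ]
[0.4333 0.0515 0.003 ]
[270.26949943 180.07117365]
[383.95681406 182.87528723]
[503.56432466 179.32591146]
```

Call:
carry_out([
  [[-7, 20, 1], [0, 0, 0]],
  [[0, 40, 0], [0, 0, 0]],
  [[0, 40, 0], [0, 0, 0]],
  [[0, 35, 0], [0, 0, 0]],
  [[0, 20, 0], [0, 0, 0]],
  [[0, 8, 0], [0, 0, 0]],
  [[0, 1, 0], [0, 0, 0]],
  [[0, 0, 0], [0, 0, 0]],
  [[0, 0, 0], [0, 0, 0]],
  [[0, 0, 0], [0, 0, 0]],
])

```text
time_s: 8.3
tool_pos: [0.4319, -0.2377, 0.0487]
tool_rot: [-90.1, 0.0, 90.0]
force: [-0.4, -0.5, -2.0]
grip_width: 0.0481
```

Call:
carry_out([
  [[1, 2, 0], [0, 0, 0]],
  [[0, 1, 0], [0, 0, 0]],
  [[0, 1, 0], [0, 0, 0]],
  [[0, 0, 0], [0, 0, 0]],
  [[0, 0, 0], [0, 0, 0]],
])

```text
time_s: 8.8
tool_pos: [0.4313, -0.2363, 0.0445]
tool_rot: [-90.0, -0.0, 90.0]
force: [-1.8, 1.4, 7.2]
grip_width: 0.048
```

Contact at 7 N, so I'll release and rise.

Call:
carry_out([
  [[0, 0, 0], [0, 0, 0]],
  [[0, 0, 0], [0, 0, 0]],
  [[0, 0, 0], [0, 0, 0]],
  [[0, 0, 0], [0, 0, 0]],
  [[0, 0, 0], [0, 0, 0]],
  [[0, 0, 0], [0, 0, 0]],
], jaw=1)

```text
time_s: 9.4
tool_pos: [0.4309, -0.2364, 0.0435]
tool_rot: [-90.0, -0.0, 90.0]
force: [0.1, -0.5, -0.4]
grip_width: 0.0843
```

Call:
carry_out([
  [[0, -20, 0], [0, 0, 0]],
  [[0, -40, 0], [0, 0, 0]],
  [[0, -45, 0], [0, 0, 0]],
  [[0, -45, 0], [0, 0, 0]],
  [[0, -40, 0], [0, 0, 0]],
  [[-20, 0, 0], [0, 0, 0]],
  [[-45, 0, 0], [0, 0, 0]],
  [[-45, 0, 0], [0, 0, 0]],
  [[-20, 0, 0], [0, 0, 0]],
  [[0, 0, 0], [0, 0, 0]],
  [[0, 0, 0], [0, 0, 0]],
])

```text
time_s: 10.5
tool_pos: [0.4307, -0.3662, 0.2331]
tool_rot: [-90.0, -0.0, 90.0]
force: [-0.9, 0.6, -0.5]
grip_width: 0.0866
```

```bash
python3 w.py w4 oil_bottle; python3 -c "
from h import *
cv2.imwrite('pics/s4.png',env.read_camera('scene')[:,:,::-1])"
```

```text
10.5 [ 0.4307 -0.3662  0.2331] [-8.995e+01 -4.000e-02  8.995e+01] 0.0866 [-0.9  0.6 -0.5]
0.78 [263.8 180.7] 253 274 165 192 circ [264.5 178.5] 13.6
```

View pics/w4.png

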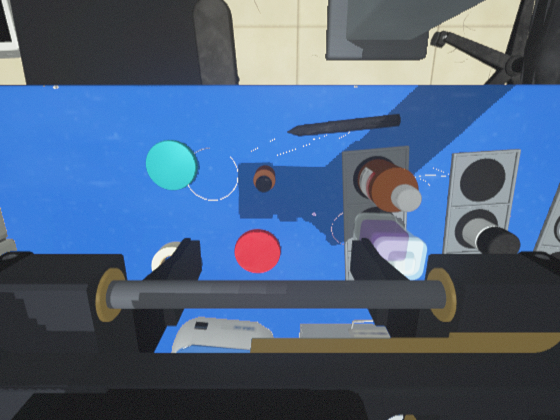

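View pics/s4.png

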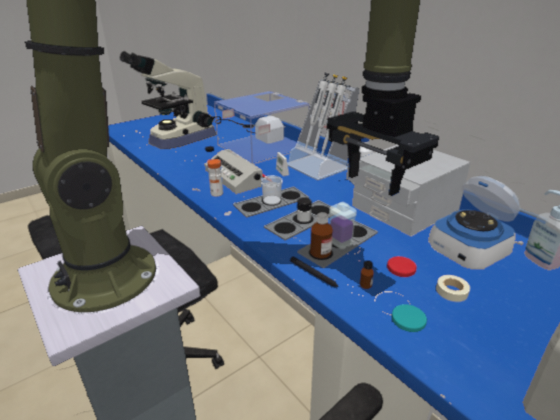

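The fixative stands in its bay at wrist px (388,188). The oil bottle's black cap is at (263,185) and the red lid at (258,251).

```bash
python3 - <<'E'
from b import *
blob('dark',.062,box=(250,278,165,200),mn=30)
blob('brown',.03,box=(245,280,160,200),mn=30)
blob('white',.105,box=(380,425,175,215))
blob('red',.012,box=(225,290,220,280))
C=cam('wrist')
print(onplane(C,(263.5,185),.062),onplane(C,(263.5,177),.03))
E
```

```text
brown [252, 168, 22, 18, 160] [263.4 174. ] [ 0.4243 -0.3785  0.03  ]
white [390, 183, 30, 32, 685] [403.8 197.9] [ 0.433  -0.2382  0.105 ]
red [234, 229, 45, 42, 1493] [256.1 249.9] [ 0.5331 -0.3907  0.012 ]
[ 0.43020115 -0.37800797  0.062     ] [ 0.42790903 -0.37912868  0.03      ]
```

Call:
carry_out([
  [[-12, 30, 2], [0, 0, 0]],
  [[0, 45, 0], [0, 0, 0]],
  [[0, 45, 0], [0, 0, 0]],
  [[0, 45, 0], [0, 0, 0]],
  [[0, 35, 0], [0, 0, 0]],
  [[0, 15, 0], [0, 0, 0]],
  [[0, 5, 0], [0, 0, 0]],
  [[0, 0, 0], [0, 0, 0]],
  [[0, 0, 0], [0, 0, 0]],
])

```text
time_s: 11.75
tool_pos: [0.4303, -0.3795, 0.0155]
tool_rot: [-90.2, 0.1, 90.0]
force: [-0.3, -0.3, -0.3]
grip_width: 0.0869
```

Call:
carry_out([
  [[0, 0, 0], [0, 0, 0]],
  [[0, 0, 0], [0, 0, 0]],
  [[0, 0, 0], [0, 0, 0]],
  [[0, 0, 0], [0, 0, 0]],
  [[0, 0, 0], [0, 0, 0]],
  [[0, 0, 0], [0, 0, 0]],
  [[0, 0, 0], [0, 0, 0]],
  [[0, 0, 0], [0, 0, 0]],
], jaw=0, squeeze=15)

```text
time_s: 12.55
tool_pos: [0.4289, -0.3784, 0.0135]
tool_rot: [-90.0, -0.0, 90.0]
force: [-1.1, 0.5, -0.2]
grip_width: 0.0314
```

Call:
carry_out([
  [[0, -20, 0], [0, 0, 0]],
  [[0, -40, 0], [0, 0, 0]],
  [[0, -45, 0], [0, 0, 0]],
  [[0, -45, 0], [0, 0, 0]],
  [[0, -30, 0], [0, 0, 0]],
  [[0, 0, 0], [0, 0, 0]],
  [[0, 0, 0], [0, 0, 0]],
])

```text
time_s: 13.25
tool_pos: [0.4291, -0.3784, 0.1938]
tool_rot: [-90.1, 0.0, 90.0]
force: [-0.0, -0.2, -0.8]
grip_width: 0.0249
```

```bash
python3 w.py w5 oil_bottle
```

```text
13.25 [ 0.4291 -0.3784  0.1938] [-90.07   0.    90.  ] 0.0249 [-0.  -0.2 -0.8]
0.86 [275.7 256.2] 253 299 224 280 circ [276.  254.6] 31.2
```

View pics/w5.png

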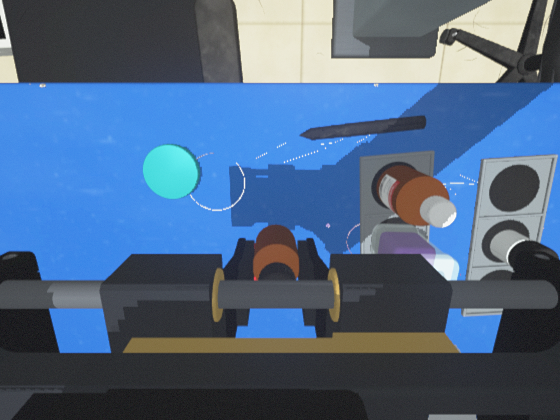

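Call:
carry_out([
  [[47, 0, -2], [0, 0, 0]],
  [[47, 0, -2], [0, 0, 0]],
  [[47, 0, -2], [0, 0, 0]],
  [[47, 0, -2], [0, 0, 0]],
  [[45, 0, -1], [0, 0, 0]],
  [[35, 0, 0], [0, 0, 0]],
  [[15, 0, 0], [0, 0, 0]],
  [[0, 0, 0], [0, 0, 0]],
  [[0, 0, 0], [0, 0, 0]],
  [[0, 0, 0], [0, 0, 0]],
])

```text
time_s: 14.35
tool_pos: [0.4375, -0.097, 0.193]
tool_rot: [-89.9, 0.0, 89.9]
force: [0.2, -0.4, -0.1]
grip_width: 0.0247
```

```bash
python3 w.py w6 oil_bottle; python3 -c "
from h import *
print(proj(cam('wrist'),(.4375,-.0952,.003)),proj(cam('wrist'),(.4375,-.0952+.029,.003)),proj(cam('wrist'),(.4375-.029,-.0952,.003)))"
```

```text
14.35 [ 0.4375 -0.097   0.193 ] [-8.994e+01  3.000e-02  8.986e+01] 0.0247 [ 0.2 -0.4 -0.1]
0.7 [276.7 257.8] 253 298 225 280 circ [276.2 255.2] 30.6
[276.1877353 182.262959 ] [300.94171973 182.16519322] [276.10618933 157.48862358]
```

View pics/w6.png

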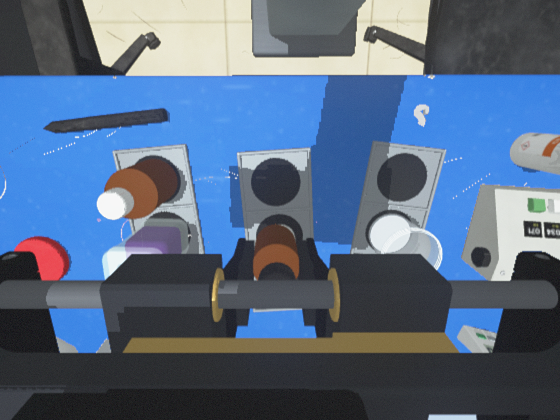

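The scope's front mark sits at (276,182), exactly where predicted, so I'll descend.

Call:
carry_out([
  [[1, 20, -1], [0, 0, 0]],
  [[0, 40, 0], [0, 0, 0]],
  [[0, 40, 0], [0, 0, 0]],
  [[0, 35, 0], [0, 0, 0]],
  [[0, 20, 0], [0, 0, 0]],
  [[0, 10, 0], [0, 0, 0]],
  [[0, 5, 0], [0, 0, 0]],
  [[0, 1, 0], [0, 0, 0]],
  [[0, 0, 0], [0, 0, 0]],
  [[0, 0, 0], [0, 0, 0]],
  [[0, 0, 0], [0, 0, 0]],
])

```text
time_s: 15.55
tool_pos: [0.4407, -0.0956, 0.0249]
tool_rot: [-90.2, 0.0, 89.9]
force: [-3.7, -0.8, 11.8]
grip_width: 0.0246
```

Call:
carry_out([
  [[0, -1.5, 0], [0, 0, 0]],
  [[0, 0, 0], [0, 0, 0]],
  [[0, 0, 0], [0, 0, 0]],
])

```text
time_s: 15.85
tool_pos: [0.44, -0.095, 0.025]
tool_rot: [-90.1, 0.0, 90.0]
force: [-1.1, -1.1, 5.5]
grip_width: 0.0248
```

```bash
python3 w.py w7 oil_bottle; python3 -c "
from h import *
im=env.read_camera('scene')[:,:,::-1]
cv2.imwrite('pics/s7.png',cv2.resize(im[150:300,220:420],None,fx=4,fy=4,interpolation=cv2.INTER_CUBIC))"
```

```text
15.85 [ 0.44  -0.095  0.025] [-9.012e+01  2.000e-02  8.997e+01] 0.0248 [-1.1 -1.1  5.5]
0.6 [275.  255.8] 253 299 222 312 circ [275.5 267. ] 45.0
```

View pics/w7.png

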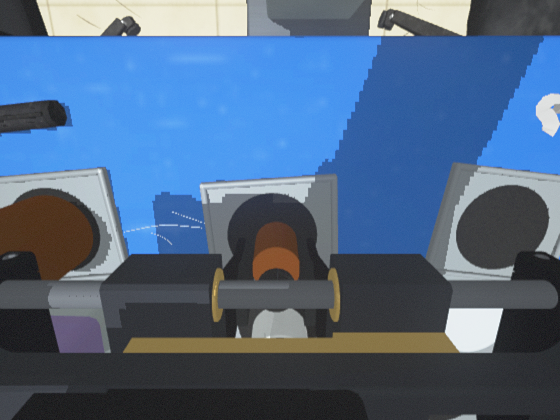

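View pics/s7.png

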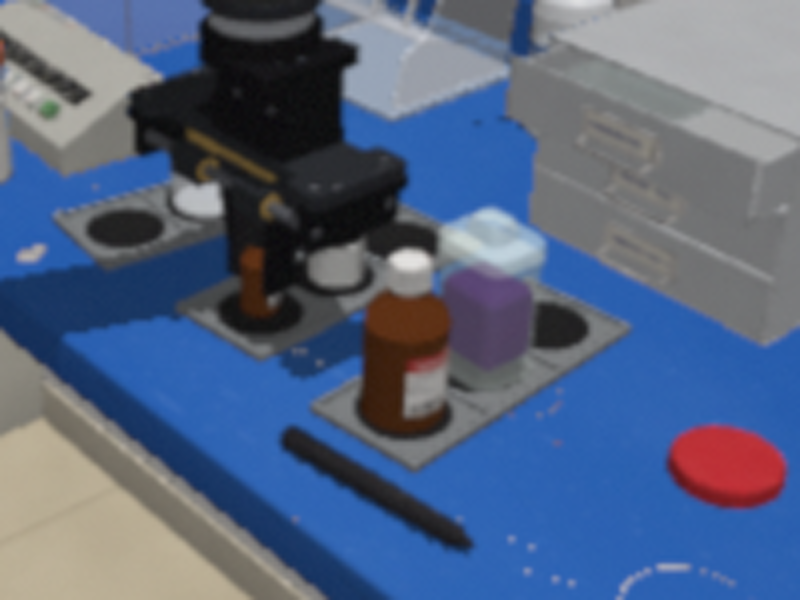

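The bottle stands on the mark. Releasing it.

Call:
carry_out([
  [[0, 0, 0], [0, 0, 0]],
  [[0, 0, 0], [0, 0, 0]],
  [[0, 0, 0], [0, 0, 0]],
  [[0, 0, 0], [0, 0, 0]],
  [[0, 0, 0], [0, 0, 0]],
  [[0, 0, 0], [0, 0, 0]],
], jaw=0.75)

```text
time_s: 16.6
tool_pos: [0.4388, -0.0944, 0.024]
tool_rot: [-90.0, -0.0, 90.0]
force: [0.7, 0.1, 0.3]
grip_width: 0.062
```

Call:
carry_out([
  [[0, -20, 0], [0, 0, 0]],
  [[0, -40, 0], [0, 0, 0]],
  [[0, -45, 0], [0, 0, 0]],
  [[0, -45, 0], [0, 0, 0]],
  [[0, -45, 0], [0, 0, 0]],
  [[0, 0, 0], [0, 0, 0]],
  [[0, 0, 0], [0, 0, 0]],
])

```text
time_s: 17.3
tool_pos: [0.4395, -0.0944, 0.2199]
tool_rot: [-90.1, -0.0, 90.0]
force: [-0.3, -0.6, 0.0]
grip_width: 0.0654
```

```bash
python3 w.py w8 oil_bottle
```

```text
17.3 [ 0.4395 -0.0944  0.2199] [-9.014e+01 -3.000e-02  9.000e+01] 0.0654 [-0.3 -0.6  0. ]
0.86 [274.5 181.3] 263 285 167 195 circ [275.5 181. ] 14.4
```

View pics/w8.png

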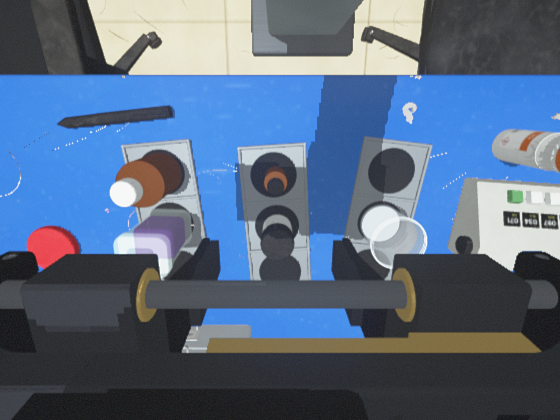

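The oil bottle stands upright on the scope's front mark, with the bottle at (275,181) and the mark at (275,174). I'll move left to view the cup and the tub.

Call:
carry_out([
  [[45, -20, 0], [0, 0, 0]],
  [[45, -10, 0], [0, 0, 0]],
  [[45, 0, 0], [0, 0, 0]],
  [[45, 0, 0], [0, 0, 0]],
  [[45, 0, 15], [0, 0, 0]],
  [[40, 0, 15], [0, 0, 0]],
  [[17, 0, 5], [0, 0, 0]],
  [[0, 0, 0], [0, 0, 0]],
  [[0, 0, 0], [0, 0, 0]],
], jaw=1)

```text
time_s: 18.3
tool_pos: [0.4036, 0.1866, 0.2475]
tool_rot: [-89.9, 0.1, 90.0]
force: [0.4, 0.5, 0.5]
grip_width: 0.0869
```

```bash
python3 w.py w9 strip_tub; python3 - <<'E'
from b import *
blob('orange',.108)
C=cam('wrist')
print(proj(C,(.3984,.1881,.108)))
E
```

```text
18.3 [0.4036 0.1866 0.2475] [-89.87   0.12  89.99] 0.0869 [0.4 0.5 0.5]
0.94 [275.  184.1] 258 296 157 208 circ [276.8 182.7] 25.8
[276.90187021 187.67345023]
```

View pics/w9.png

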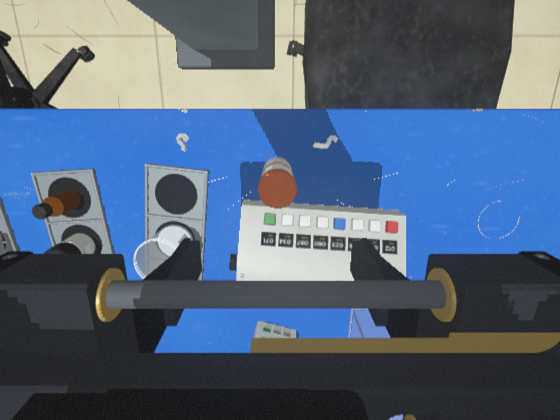

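The tub's cap top is at (277,190), giving (0.399, 0.188). The fingertips will stay above the timer's front edge.

Call:
carry_out([
  [[1, 30, 4], [0, 0, 0]],
  [[0, 45, 0], [0, 0, 0]],
  [[0, 45, 0], [0, 0, 0]],
  [[0, 40, 0], [0, 0, 0]],
  [[0, 25, 0], [0, 0, 0]],
  [[0, 12, 0], [0, 0, 0]],
  [[0, 3, 0], [0, 0, 0]],
  [[0, 0, 0], [0, 0, 0]],
  [[0, 0, 0], [0, 0, 0]],
])

```text
time_s: 19.35
tool_pos: [0.4013, 0.1891, 0.0506]
tool_rot: [-90.1, -0.1, 90.0]
force: [0.7, -0.5, 0.3]
grip_width: 0.0872
```

Call:
carry_out([
  [[0, 0, 0], [0, 0, 0]],
  [[0, 0, 0], [0, 0, 0]],
  [[0, 0, 0], [0, 0, 0]],
  [[0, 0, 0], [0, 0, 0]],
  [[0, 0, 0], [0, 0, 0]],
  [[0, 0, 0], [0, 0, 0]],
  [[0, 0, 0], [0, 0, 0]],
  [[0, 0, 0], [0, 0, 0]],
  [[0, 0, 0], [0, 0, 0]],
  [[0, 0, 0], [0, 0, 0]],
  [[0, 0, 0], [0, 0, 0]],
  [[0, 0, 0], [0, 0, 0]],
], jaw=0, squeeze=15)

```text
time_s: 20.55
tool_pos: [0.3999, 0.1886, 0.049]
tool_rot: [-90.0, -0.0, 90.0]
force: [0.1, 0.1, -0.3]
grip_width: 0.0379
```

Call:
carry_out([
  [[0, -20, 0], [0, 0, 0]],
  [[0, -40, 0], [0, 0, 0]],
  [[0, -45, 0], [0, 0, 0]],
  [[0, -45, 0], [0, 0, 0]],
  [[0, -20, 0], [0, 0, 0]],
  [[0, 0, 0], [0, 0, 0]],
  [[0, 0, 0], [0, 0, 0]],
])

```text
time_s: 21.25
tool_pos: [0.3997, 0.1885, 0.2185]
tool_rot: [-90.0, 0.0, 90.0]
force: [-1.0, -0.4, -0.5]
grip_width: 0.0381
```

```bash
python3 w.py w10 strip_tub
```

```text
21.25 [0.3997 0.1885 0.2185] [-89.98   0.    90.  ] 0.0381 [-1.  -0.4 -0.5]
```

View pics/w10.png

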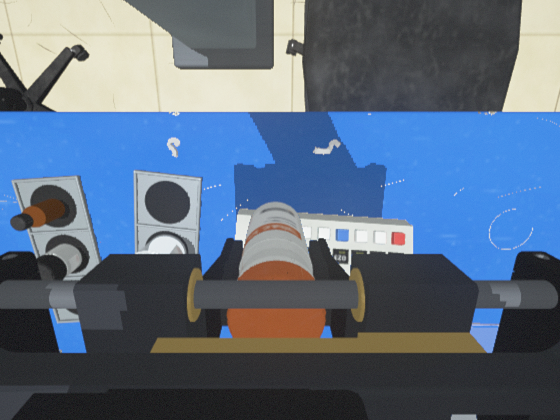

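Call:
carry_out([
  [[-30, 0, -34], [0, 0, 0]],
  [[-30, 0, -34], [0, 0, 0]],
  [[-30, 0, -34], [0, 0, 0]],
  [[-30, 0, -34], [0, 0, 0]],
  [[-23, 0, -24], [0, 0, 0]],
  [[-10, 0, -10], [0, 0, 0]],
  [[0, 0, 0], [0, 0, 0]],
  [[0, 0, 0], [0, 0, 0]],
  [[0, 0, 0], [0, 0, 0]],
])

```text
time_s: 22.25
tool_pos: [0.5688, 0.0376, 0.2186]
tool_rot: [-89.9, -0.1, 90.2]
force: [-0.5, 0.6, -0.6]
grip_width: 0.038
```

```bash
python3 w.py w11 open_cup; python3 - <<'E'
from h import *
C=cam('wrist')
for X in [(.5692,.0357,.003),(.5009,.0439,.003),(.4325,.052,.003)]: print(proj(C,X))
E
```

```text
22.25 [0.5688 0.0376 0.2186] [-8.993e+01 -6.000e-02  9.015e+01] 0.038 [-0.5  0.6 -0.6]
0.94 [284.6 124.2] 249 311 92 156 circ [280.  123.8] 32.4
[273.42230531 177.76911643]
[280.28496235 121.31913509]
[287.84975795  58.27293331]
```

View pics/w11.png

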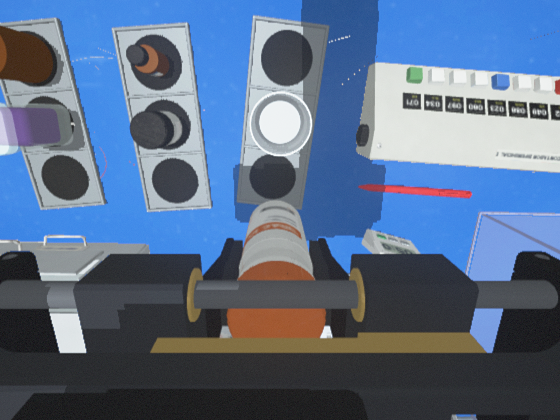

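The back mark lies at (273,177), as predicted, so I'll descend.

Call:
carry_out([
  [[-2, 30, -1], [0, 0, 0]],
  [[0, 45, 0], [0, 0, 0]],
  [[0, 45, 0], [0, 0, 0]],
  [[0, 25, 0], [0, 0, 0]],
  [[0, 13, 0], [0, 0, 0]],
  [[0, 5, 0], [0, 0, 0]],
  [[0, 0, 0], [0, 0, 0]],
  [[0, 0, 0], [0, 0, 0]],
  [[0, 0, 0], [0, 0, 0]],
])

```text
time_s: 23.25
tool_pos: [0.5722, 0.0338, 0.0577]
tool_rot: [-90.2, -0.0, 90.0]
force: [-1.0, 1.0, -0.5]
grip_width: 0.038
```

Call:
carry_out([
  [[0, 1, 0], [0, 0, 0]],
  [[0, 1, 0], [0, 0, 0]],
  [[0, 0, 0], [0, 0, 0]],
  [[0, 0, 0], [0, 0, 0]],
])

```text
time_s: 23.65
tool_pos: [0.5709, 0.0336, 0.0541]
tool_rot: [-90.0, -0.0, 90.0]
force: [-0.4, 0.2, -0.5]
grip_width: 0.0382
```

Call:
carry_out([
  [[1.5, 1, 1], [0, 0, 0]],
  [[0, 1, 0], [0, 0, 0]],
  [[0, 0, 0], [0, 0, 0]],
  [[0, 0, 0], [0, 0, 0]],
])

```text
time_s: 24.05
tool_pos: [0.57, 0.0353, 0.0522]
tool_rot: [-90.0, -0.0, 90.0]
force: [0.5, -0.0, 1.2]
grip_width: 0.038
```

Call:
carry_out([
  [[0, 0.7, 0], [0, 0, 0]],
  [[0, 0, 0], [0, 0, 0]],
  [[0, 0, 0], [0, 0, 0]],
])

```text
time_s: 24.35
tool_pos: [0.5706, 0.0353, 0.0522]
tool_rot: [-90.1, -0.0, 90.0]
force: [-1.1, 0.0, 4.9]
grip_width: 0.038
```

Call:
carry_out([
  [[0, 0, 0], [0, 0, 0]],
  [[0, 0, 0], [0, 0, 0]],
  [[0, 0, 0], [0, 0, 0]],
  [[0, 0, 0], [0, 0, 0]],
  [[0, 0, 0], [0, 0, 0]],
  [[0, 0, 0], [0, 0, 0]],
], jaw=0.9)

```text
time_s: 24.95
tool_pos: [0.5699, 0.035, 0.0512]
tool_rot: [-90.0, 0.0, 90.0]
force: [0.1, 1.2, 0.6]
grip_width: 0.0752
```

Call:
carry_out([
  [[0, -20, 0], [0, 0, 0]],
  [[0, -40, 0], [0, 0, 0]],
  [[0, -45, 0], [0, 0, 0]],
  [[0, -45, 0], [0, 0, 0]],
  [[0, -45, 0], [0, 0, 0]],
  [[0, 0, 0], [0, 0, 0]],
  [[0, 0, 0], [0, 0, 0]],
])

```text
time_s: 25.65
tool_pos: [0.5706, 0.0351, 0.2477]
tool_rot: [-90.2, -0.0, 90.0]
force: [-0.6, -0.6, -0.8]
grip_width: 0.0785
```

```bash
python3 w.py w12 open_cup
```

```text
25.65 [0.5706 0.0351 0.2477] [-9.016e+01 -4.000e-02  9.000e+01] 0.0785 [-0.6 -0.6 -0.8]
0.76 [284.  121.2] 254 310 91 149 circ [281.6 120.2] 29.4
```

View pics/w12.png

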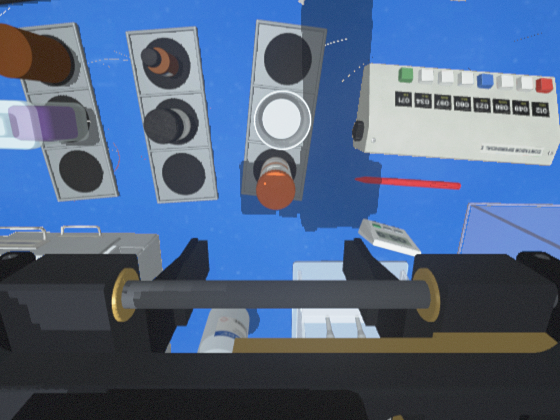

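The tub stands in the back bay at (275,180), and the cup's mouth ring is centred at about (282,120). Next I'll go to the red lid.

Call:
carry_out([
  [[-40, 0, 3], [0, 0, 0]],
  [[-47, 0, 4], [0, 0, 0]],
  [[-47, 0, 4], [0, 0, 0]],
  [[-47, 0, 4], [0, 0, 0]],
  [[-47, 0, 4], [0, 0, 0]],
  [[-47, 0, 4], [0, 0, 0]],
  [[-47, 0, 4], [0, 0, 0]],
  [[-47, 0, 4], [0, 0, 0]],
  [[-35, 0, 4], [0, 0, 0]],
  [[-20, 0, 2], [0, 0, 0]],
  [[0, 0, 0], [0, 0, 0]],
  [[0, 0, 0], [0, 0, 0]],
], jaw=1)

```text
time_s: 26.95
tool_pos: [0.5324, -0.3881, 0.2445]
tool_rot: [-89.9, -0.1, 90.0]
force: [1.0, 0.7, -0.3]
grip_width: 0.087
```

```bash
python3 w.py w13 cup_lid; python3 - <<'E'
from b import *
blob('red',.010)
# cup mouth as seen in w12 (pose .5706,.0351,.2477) and w11
for o,uv in (({'tool_pos':np.array([.5706,.0351,.2477]),'tool_rot':np.array([-90.16,-.04,90.])},(282,120)),({'tool_pos':np.array([.5688,.0376,.2186]),'tool_rot':np.array([-89.93,-.06,90.15])},(280.8,123.5))):
    print('cup',onplane(cam('wrist',o),uv,.071))
E
```

```text
26.95 [ 0.5324 -0.3881  0.2445] [-89.86  -0.12  89.96] 0.087 [ 1.   0.7 -0.3]
0.78 [182.3  77.1] 157 211 50 108 circ [183.8  78.9] 29.4
0.56 [272.3 175.7] 249 296 155 201 circ [272.9 177.2] 24.2
red [249, 153, 46, 46, 1653] [271.6 175.6] [ 0.5347 -0.3904  0.01  ]
cup [0.50024478 0.04303996 0.071     ]
cup [0.50020897 0.04362408 0.071     ]
```

View pics/w13.png

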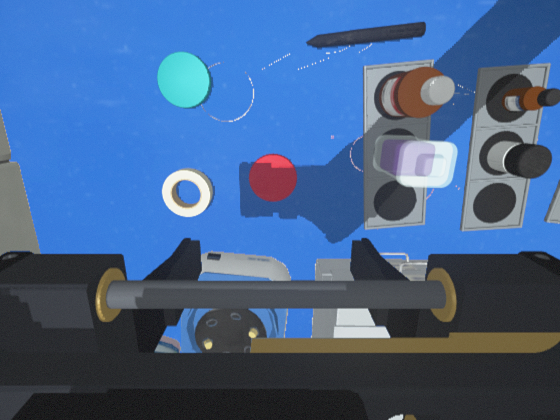

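The red disc at (273,177), solid red and round, is the cup_lid. The teal disc at (184,79) and the cream ring at (187,193) are look-alikes. I'll descend on the red one.

Call:
carry_out([
  [[-2, 30, -2], [0, 0, 0]],
  [[0, 45, 0], [0, 0, 0]],
  [[0, 45, 0], [0, 0, 0]],
  [[0, 45, 0], [0, 0, 0]],
  [[0, 35, 0], [0, 0, 0]],
  [[0, 20, 0], [0, 0, 0]],
  [[0, 10, 0], [0, 0, 0]],
  [[0, 3, 0], [0, 0, 0]],
  [[0, 0, 0], [0, 0, 0]],
  [[0, 0, 0], [0, 0, 0]],
  [[0, 0, 0], [0, 0, 0]],
])

```text
time_s: 28.2
tool_pos: [0.5358, -0.3914, 0.0149]
tool_rot: [-90.1, 0.1, 90.0]
force: [0.9, -0.5, -0.3]
grip_width: 0.0866
```

```bash
python3 w.py w14 cup_lid
```

```text
28.2 [ 0.5358 -0.3914  0.0149] [-9.013e+01  6.000e-02  9.000e+01] 0.0866 [ 0.9 -0.5 -0.3]
0.97 [64.3 43.7] 0 127 0 96 circ [58.8 37. ] 69.5
0.89 [275.1 242.2] 222 328 197 282 circ [275. 249.] 53.3
```

View pics/w14.png

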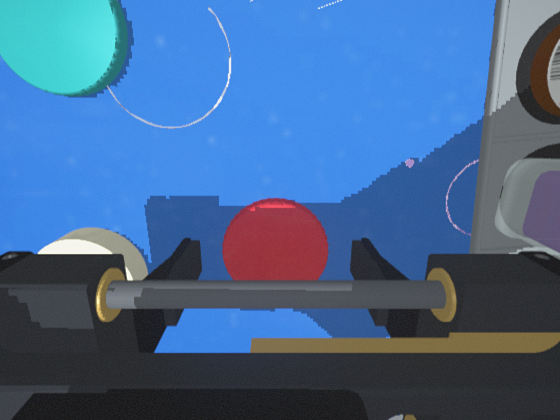

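The lid is centred between the fingers at (275,250), about 3 mm toward the robot. I'll lower with that correction and grip.

Call:
carry_out([
  [[0.5, 5, 2.5], [0, 0, 0]],
  [[0, 4, 0], [0, 0, 0]],
  [[0, 0.5, 0], [0, 0, 0]],
  [[0, 0, 0], [0, 0, 0]],
  [[0, 0, 0], [0, 0, 0]],
])

```text
time_s: 28.8
tool_pos: [0.5325, -0.3904, 0.0038]
tool_rot: [-90.0, -0.0, 90.0]
force: [-1.1, -0.1, -0.4]
grip_width: 0.087
```

Call:
carry_out([
  [[0, 0, 0], [0, 0, 0]],
  [[0, 0, 0], [0, 0, 0]],
  [[0, 0, 0], [0, 0, 0]],
  [[0, 0, 0], [0, 0, 0]],
  [[0, 0, 0], [0, 0, 0]],
  [[0, 0, 0], [0, 0, 0]],
  [[0, 0, 0], [0, 0, 0]],
  [[0, 0, 0], [0, 0, 0]],
], jaw=0, squeeze=12)

```text
time_s: 29.6
tool_pos: [0.5325, -0.3905, 0.0039]
tool_rot: [-90.0, 0.0, 90.0]
force: [-0.2, 0.3, 0.1]
grip_width: 0.0635
```

Call:
carry_out([
  [[0, -15, 0], [0, 0, 0]],
  [[0, -30, 0], [0, 0, 0]],
  [[0, -45, 0], [0, 0, 0]],
  [[0, -45, 0], [0, 0, 0]],
  [[0, -45, 0], [0, 0, 0]],
  [[0, 0, 0], [0, 0, 0]],
  [[0, 0, 0], [0, 0, 0]],
])

```text
time_s: 30.3
tool_pos: [0.533, -0.3911, 0.1864]
tool_rot: [-90.2, 0.1, 90.0]
force: [0.1, -0.8, -1.8]
grip_width: 0.0635
```

```bash
python3 w.py w15 cup_lid
```

```text
30.3 [ 0.533  -0.3911  0.1864] [-9.020e+01  9.000e-02  8.998e+01] 0.0635 [ 0.1 -0.8 -1.8]
0.94 [169.2  69.8] 139 202 38 105 circ [170.5  72.2] 34.5
0.64 [276.3 248.5] 220 331 210 314 circ [275.6 262.5] 55.8
```

View pics/w15.png

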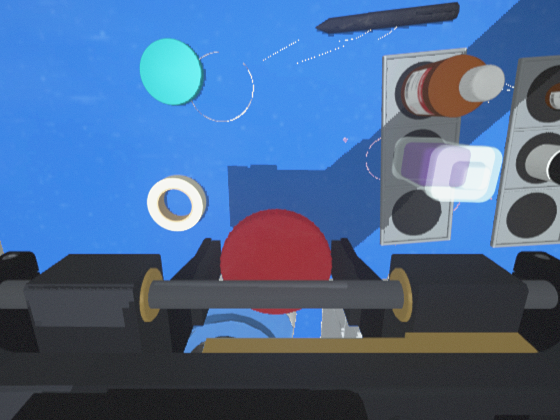

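Lid gripped level. Carrying it to the cup.

Call:
carry_out([
  [[35, 0, 3], [0, 0, 0]],
  [[47, 0, 4], [0, 0, 0]],
  [[47, 0, 4], [0, 0, 0]],
  [[47, 0, 4], [0, 0, 0]],
  [[47, 0, 4], [0, 0, 0]],
  [[47, 0, 4], [0, 0, 0]],
  [[47, 0, 4], [0, 0, 0]],
  [[47, 0, 4], [0, 0, 0]],
  [[40, 0, 2], [0, 0, 0]],
  [[22, 0, 0], [0, 0, 0]],
  [[8, 0, 0], [0, 0, 0]],
  [[0, 0, 0], [0, 0, 0]],
])

```text
time_s: 31.6
tool_pos: [0.4987, 0.0441, 0.1828]
tool_rot: [-89.9, 0.0, 90.1]
force: [0.7, -0.5, -0.4]
grip_width: 0.0636
```

Call:
carry_out([
  [[0, 20, 0], [0, 0, 0]],
  [[0, 20, 0], [0, 0, 0]],
  [[0, 0, 0], [0, 0, 0]],
  [[0, 0, 0], [0, 0, 0]],
  [[0, 0, 0], [0, 0, 0]],
])

```text
time_s: 32.1
tool_pos: [0.5002, 0.0427, 0.1448]
tool_rot: [-90.1, -0.0, 89.9]
force: [0.5, 0.0, 0.2]
grip_width: 0.0636
```

```bash
python3 w.py w16 open_cup;python3 - <<'E'
from h import *
im=env.read_camera('scene')[:,:,::-1]
cv2.imwrite('pics/s16.png',cv2.resize(im[130:260,200:400],None,fx=4,fy=4,interpolation=cv2.INTER_CUBIC))
E
```

```text
32.1 [0.5002 0.0427 0.1448] [-90.08  -0.    89.91] 0.0636 [0.5 0.  0.2]
0.58 [278.2 198.2] 238 312 170 221 circ [275.  208.2] 38.8
```

View pics/w16.png

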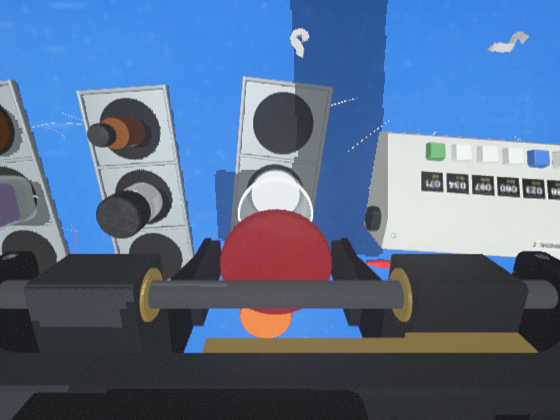

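View pics/s16.png

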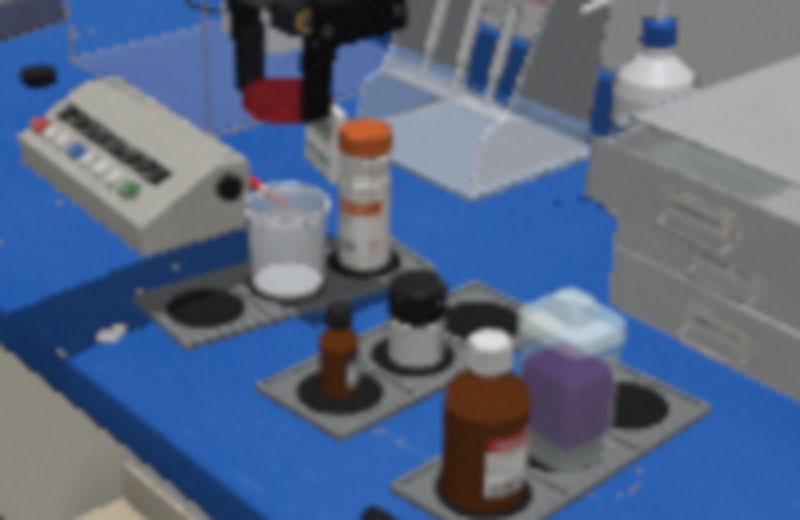

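The cup ring (238–312) is centred under the lid (275). Descending.

Call:
carry_out([
  [[0.5, 30, 0], [0, 0, 0]],
  [[0, 25, 0], [0, 0, 0]],
  [[0, 10, 0], [0, 0, 0]],
  [[0, 1, 0], [0, 0, 0]],
  [[0, 0, 0], [0, 0, 0]],
  [[0, 0, 0], [0, 0, 0]],
  [[0, 0, 0], [0, 0, 0]],
])

```text
time_s: 32.95
tool_pos: [0.5004, 0.0443, 0.0791]
tool_rot: [-90.1, -0.0, 90.0]
force: [0.1, 0.5, 0.6]
grip_width: 0.0632
```

```bash
python3 w.py w17;python3 - <<'E'
from h import *
im=env.read_camera('scene')[:,:,::-1]
cv2.imwrite('pics/s17.png',cv2.resize(im[130:260,200:400],None,fx=4,fy=4,interpolation=cv2.INTER_CUBIC))
E
```

```text
32.95 [0.5004 0.0443 0.0791] [-9.013e+01 -4.000e-02  9.000e+01] 0.0632 [0.1 0.5 0.6]
```

View pics/w17.png

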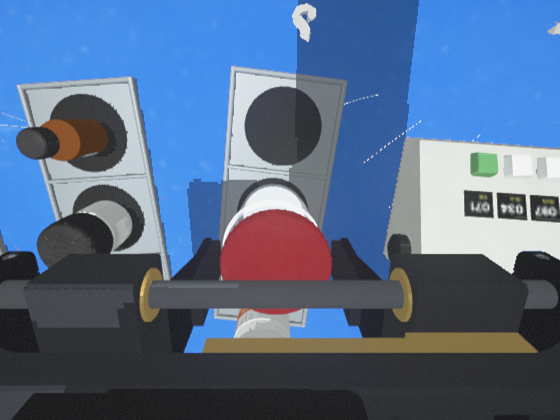

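View pics/s17.png

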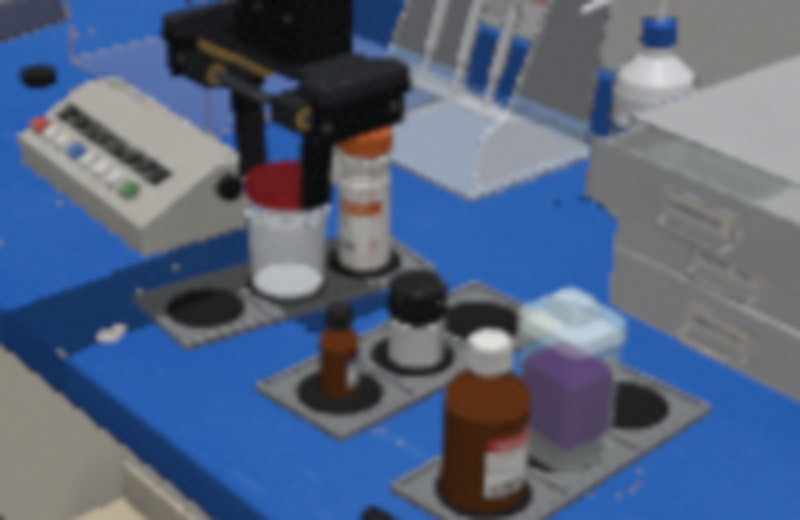

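Aligned, with about 4 mm to go. Creeping down.

Call:
carry_out([
  [[-0.5, 1, 0], [0, 0, 0]],
  [[0, 0.5, 0], [0, 0, 0]],
  [[0, 0.5, 0], [0, 0, 0]],
  [[0, 0, 0], [0, 0, 0]],
  [[0, 0, 0], [0, 0, 0]],
])

```text
time_s: 33.55
tool_pos: [0.4994, 0.0436, 0.0758]
tool_rot: [-90.0, -0.0, 90.0]
force: [0.2, 0.1, 0.4]
grip_width: 0.0636
```

Call:
carry_out([
  [[0, 0.7, 0], [0, 0, 0]],
  [[0, 0.5, 0], [0, 0, 0]],
  [[0, 0, 0], [0, 0, 0]],
  [[0, 0, 0], [0, 0, 0]],
])

```text
time_s: 33.95
tool_pos: [0.4995, 0.0436, 0.0748]
tool_rot: [-90.0, -0.0, 90.0]
force: [-0.8, -0.0, 0.9]
grip_width: 0.0635
```

Call:
carry_out([
  [[0, 0.7, 0], [0, 0, 0]],
  [[0, 0, 0], [0, 0, 0]],
  [[0, 0, 0], [0, 0, 0]],
])

```text
time_s: 34.25
tool_pos: [0.4998, 0.0437, 0.0747]
tool_rot: [-90.0, -0.0, 90.0]
force: [-1.4, 0.0, 5.8]
grip_width: 0.0635
```

Seated on the rim (5.8 N). Releasing.

Call:
carry_out([
  [[0, 0, 0], [0, 0, 0]],
  [[0, 0, 0], [0, 0, 0]],
  [[0, 0, 0], [0, 0, 0]],
  [[0, 0, 0], [0, 0, 0]],
  [[0, 0, 0], [0, 0, 0]],
  [[0, 0, 0], [0, 0, 0]],
], jaw=1)

```text
time_s: 34.85
tool_pos: [0.4994, 0.0436, 0.0739]
tool_rot: [-90.0, 0.0, 90.0]
force: [-0.3, 0.4, -0.0]
grip_width: 0.0864
```

Call:
carry_out([
  [[0, -15, 0], [0, 0, 0]],
  [[0, -40, 0], [0, 0, 0]],
  [[0, -45, 0], [0, 0, 0]],
  [[0, -45, 0], [0, 0, 0]],
  [[0, -45, 0], [0, 0, 0]],
  [[0, 0, 0], [0, 0, 0]],
  [[0, 0, 0], [0, 0, 0]],
])

```text
time_s: 35.55
tool_pos: [0.5, 0.0437, 0.2649]
tool_rot: [-90.1, -0.0, 90.0]
force: [-0.7, 0.3, -1.1]
grip_width: 0.0869
```

```bash
python3 w.py w18 cup_lid;python3 - <<'E'
from b import *
blob('red',.083,mn=300)
im=env.read_camera('scene')[:,:,::-1]
cv2.imwrite('pics/s18.png',cv2.resize(im[130:270,200:400],None,fx=4,fy=4,interpolation=cv2.INTER_CUBIC))
E
```

```text
35.55 [0.5    0.0437 0.2649] [-9.014e+01 -5.000e-02  9.000e+01] 0.0869 [-0.7  0.3 -1.1]
0.98 [275.5 183. ] 249 302 158 212 circ [275.5 184.7] 27.8
red [250, 161, 53, 52, 2127] [276.2 186.8] [0.5009 0.045  0.083 ]
red [344, 225, 97, 10, 460] [395.1 229.5] [0.5534 0.1866 0.083 ]
```

View pics/w18.png

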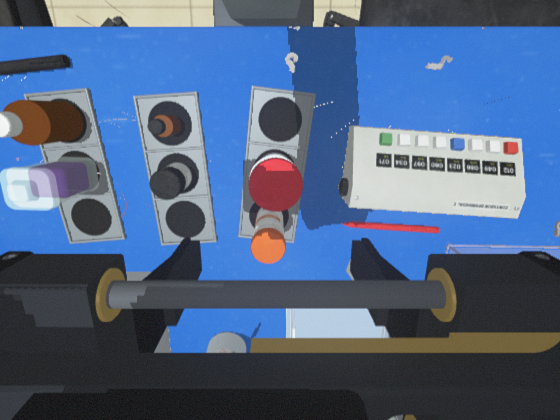

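View pics/s18.png

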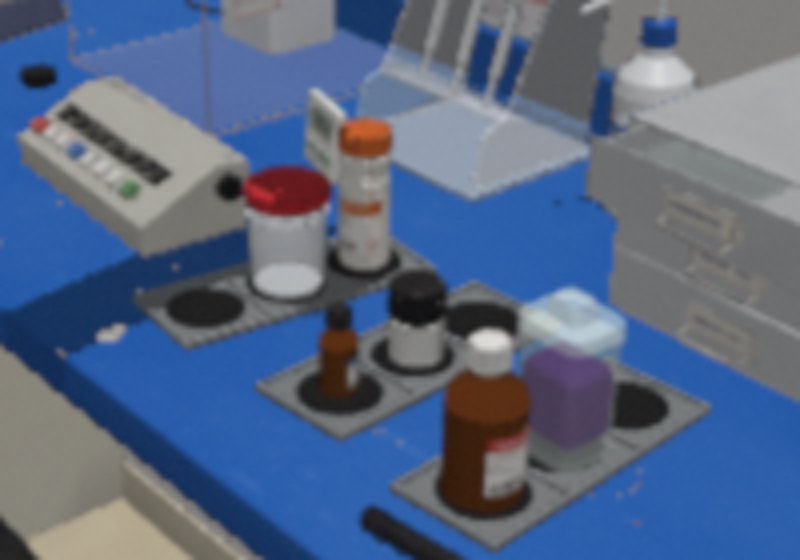

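The wrist view shows the lid flat on the cup at (276,186) and the tub cap at (268,247). In the scene view all bottles stand upright on their marks. I'll do one numeric check of the oil bottle and tub before handing in.

```bash
python3 - <<'E'
from b import *
blob('orange',.111,box=(240,300,220,275))
blob('white',.108,box=(0,25,100,145))
C=cam('wrist'); print('oilcap',onplane(C,(164.5,126.5),.065))
im=env.read_camera('top'); T=cam('top')
hsv=cv2.cvtColor(im,cv2.COLOR_RGB2HSV).astype(int)
for n,X in dict(oil=(.4375,-.0952,.065),fix=(.4335,-.236,.108),tub=(.5692,.0357,.111),lid=(.5002,.0433,.083)).items(): print(n,np.round(proj(T,X),1))
cv2.imwrite('pics/t19.png',cv2.resize(im[160:240,230:370,::-1],None,fx=5,fy=5,interpolation=cv2.INTER_CUBIC))
w=env.read_camera('wrist'); cv2.imwrite('pics/w19.png',cv2.resize(w[80:250,0:310,::-1],None,fx=2.5,fy=2.5,interpolation=cv2.INTER_CUBIC))
E
```

```text
orange [252, 234, 33, 32, 775] [267.6 250.9] [0.5673 0.0353 0.111 ]
white [0, 114, 22, 26, 463] [  9.1 127. ] [ 0.4331 -0.2218  0.108 ]
oilcap [ 0.43497148 -0.08167496  0.065     ]
oil [303.4 213.7]
fix [349.  211.6]
tub [261.6 171.4]
lid [260.  194.6]
```

View pics/w19.png

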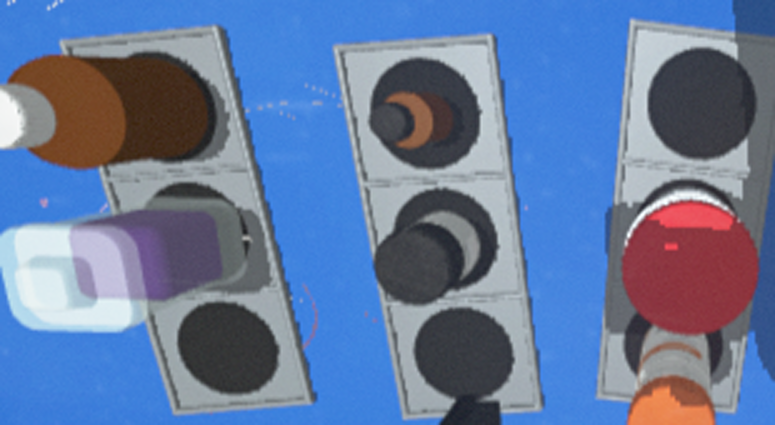

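```bash
python3 - <<'E'
from h import *
print(onplane(cam('wrist'),(156,128),.065))
o=env.get_obs();print(o['time_s'],o['joint_velocities'])
print(env.sign_off())
E
```

```text
[ 0.43710795 -0.09159424  0.065     ]
35.95 [ 0.00662691 -0.21446327  0.03638377 -0.28693803 -0.05462457  0.07178959
  0.03661814]
the job is handed in; nothing more can be done
None
```

I placed the fixative, oil bottle and strip tub in their bays, laid the red lid on the cup, and handed the job in at about 36 s of the 128 s allowed. No verdict was reported. The gripper is open and clear above the trays.

Last camera checks against the bay and cup centres measured from the images:

| Item | Position found (m) | Target (m) | Off by | Limit |
|---|---|---|---|---|
| Fixative, cap | (0.433, -0.238) | (0.4335, -0.236), front bay of the jar's tray | about 2 mm | 13 mm |
| Oil bottle, cap | (0.437, -0.092) | (0.4375, -0.095), front bay of the lens case's tray | about 4 mm | 13 mm |
| Strip tub, cap | (0.567, 0.035) | (0.569, 0.036), back bay of the cup's tray | about 2 mm | 13 mm |
| Lid | (0.501, 0.045) | (0.500, 0.043), cup mouth | about 2 mm | 10 mm |

- **Upright and in place:** the final views show everything upright, the lid flat, and the jar, lens case and cup still in their middle bays. I did not measure those three against their bay centres again at the end.
- **Fixative, second reading:** a last check gave y = -0.222. The cap was cut off by the picture edge there, so I kept the earlier full view.
- **Oil bottle, first reading:** a first reading gave y = -0.082, taken at a misjudged pixel. The enlarged crop corrected it.
- **Oil bottle grip:** the fingers were still closing when I lifted it, so it sat about 8 mm lower in the grip than planned. It touched down early, at about 12 N, and stood upright after release.

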